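Snap a sample tube into the rocker's spring clips

ROBOT

A 6-joint arm with a two-finger parallel gripper is mounted at the origin on a cart in front of the work surface, level with it; the furniture and walls round the work are solid. World frame = base frame: x ahead of the robot, y to its left, z up, the work surface at z = 0. Lengths are in m, angles in rad, forces in N, time in s.
With the tool pointing down it reaches from about 0.3 to 0.875 m from the base axis. Payload 6.4 kg.
Tool frame: the origin (TCP) lies at the very end of the fingers, on their centre line; the grasp point (between the pads) lies 19 mm behind it; z points along the fingers, y is the line along which they close (so a half turn about z gives the same grasp; the last joint's range is limited). The gripper opens to 85 mm and grips with 20 to 120 N. Pads are 22 mm wide; open, the fingers measure 114 mm over their backs; the gripper's body (76 mm by 85 mm) begins 54 mm behind the grasp point. The pads swing forward as they close: fully open they stand 13 mm farther back than shut.
Start: joints at [0.974, 0.181, 1.607, -0, 1.354, -0.206], TCP at [0.219, 0.532, 0.231] pointing down, gripper open.
Joint ranges: [-2.99, 2.99], [-0.89, 2.07], [0.3, 2.58], [-1.14, 4.28], [0, 2.63], [-3.12, 3.12]. Speed limits (rad/s): [2.57, 2.57, 3.01, 3.14, 3.14, 3.14].

INTERFACE

Orientations are given as a unit quaternion [w, x, y, z].
In Python, from bench import ctrl, camera, calibration, order, outline_of gives the robot as it stands.
- The arm moves only by the tool move_arm, never from a script. Its argument "series" is a list that holds one entry, the list of rows, each a list of 5 numbers: the opening, from 0 (shut) to 1 (fully open), then the shift along the tool's x, y, z in mm, then the turn about the tool's z in rad. A call has exactly 10 rows; each row is the pose to reach, as a shift and turn from the pose commanded when the call began, along the tool's axes at that moment; what a row does not reach only later rows make up. A row lasts 1/12 s, in which the tool goes at most 41.7 mm and 7.16 degrees, less where a joint would pass 70% of its speed; a pose out of reach is approached as far as the arm can. A call with a gripper value outside its range is refused whole. The fingers move at their own pace and stop on an object; the grip force is fixed at half the most. Time passes only in rows, so rows that repeat a pose let the fingers close, or fill a call up. It gives the time, the measured TCP pose, the force, the opening and the grip force at its end, in the units of the state.
- ctrl.get_obs(): the state, without advancing time (a new reading comes with each control period).
- camera(name): name is "scene" or "top" or "wrist"; returns (picture, depth): 480x640x3 uint8, blue, green, red; 480x640 float32, m along the optical axis (not along the pixel's ray), 0 where there is no reading.
- calibration(name): a dict with "intrinsics" (3x3 intrinsics, pixels), "rvec" (rotation vector, rad) and "tvec" (3), from world to camera coordinates, as OpenCV has them. Camera axes: x right, y down, z forward; pixel columns grow to the right and rows downward; lengths in m; the calibration is good to about 2 mm. A picture is of the moment at which its call begins: read the wrist's pose just before it. calibration takes no time and is no camera call; for the wrist camera it gives the pose at the moment of the call.
- order.hand_in(): hands the job in; it is judged then, once.
Trained networks look in the newest picture that a camera, given by its name, has taken for a name from the list of things; names that differ only in an ending like _2 or _b are one class to them, and where a whole thing is asked for, a point or a joint stands for the part that bears it (a point fixed in the world has none). Each returns a list of dicts, best first, with "conf" (0 to 1); they miss things now and then, are a little off and sometimes report something else, mostly with a low value. They report only what shows in the picture. A call takes as long as a camera call.
- outline_of(target, camera): "region" (480x640 bool, what is visible of it) and "bbox" ([centre column, centre row, width, height] in pixels, round what is visible of it).
The state is a dict: "time_s": time; "q": joint angles; "dq": joint speeds; "joint_efforts": joint torques, N m; "eef_pos": TCP position; "eef_rot": TCP orientation; "wrist_force": force on the tool from outside, world axes, zero at the start; "torque": the same for the moment, N m; "opening": opening from 0.0 (shut) to 1.0 (fully open); "grasp_force": force on a finger pad.
Only numpy, scipy, OpenCV 4.12 (cv2) and the standard library are available. Lean on these libraries where they do the work, as an engineer would, in place of code of your own. Each camera call takes 0.05 s, during which the arm holds its last target. There are 200 camera calls.

TASK

The orange-capped sample tube lying on the desk is due for mixing: lay it across the mouths of the two blue spring clips on top of the white tube rocker, roughly centred, and press it down until it has snapped fully home in both clips. Leave the petri dish, the tape roll and the timer where they are.

Things in the scene. Friction and masses are not known exactly. Their poses are not given: they have to be found in the camera images.
- tube_center (a point): Centre (on the axis, half-way along) of the loose sample tube: opaque white plastic cylinder with a paper band, dark rings and an orange ribbed cap flush with it, 29 mm in diameter, 120 mm long, tapering only over the last 12 mm opposite the cap; about 50 g. It starts lying on the bare desk. y runs along the tube to the cap; x and z turn as it rolls. Either way round will do in the clips.
- tube: The same sample tube as a body; its origin lies on its surface, 14.5 mm from its axis, half-way along.
- rocker: Tube rocker, fixed to the desk: white housing 100 mm in x, 150 mm in y, 40 mm high, with a grey platform on it (top at 46 mm). On the platform two grey pillars (22 x 12 mm, tops at 62 mm) each carry one blue C-shaped spring clip. Origin: centre of its underside, on the desk; y runs along the axis in which the tube must lie, z up.
- clip_center (a point): Point on the seat axis half-way between the two clips, 77.5 mm above the desk; the tube's centre comes here when fully home (top of tube then 14.5 mm above it, play 0.5 mm). Axes as the rocker's. A tube laid on the clips' lips rests with its axis 17 to 23 mm above this point, does not sink in by its weight, and needs about 6 to 12 N straight down at its middle to snap into both clips.
- clip_left (a point): Centre of the seat in one clip, 26 mm from the middle in rocker +y. Each clip opens upward, is 12 mm wide in y (40 mm between the clips is open down to the platform), and has two sprung jaws of inner radius 15 mm hinged at the bottom. Lips 24 mm apart, 9 mm above this point; above them the jaws flare outward to 20 mm above it, 42 mm apart over their outsides.
- clip_right (a point): The same point in the other, equal clip, 26 mm from the middle in rocker -y.
- petri_dish: Closed petri dish with pink contents, 56 mm in diameter, 14 mm high, loose bystander; origin at the centre of its underside.
- tape_roll: Roll of beige tape lying flat, 68 mm in diameter, 19 mm high, loose bystander; origin at the centre of its underside.
- lab_timer: Cream lab timer with grey display and keys, 66 x 62 x 20 mm, loose bystander; origin at the centre of its underside.

How it is judged:
At the end, for the whole second after the job is handed in: The tube rests fully home in both clips: its centre within 4 mm of the clip axis in height and sideways, within 15 mm of the middle along the axis, its axis parallel to the clips' axis within 0.08 rad, at rest (under 0.02 m/s) (z of tube_center in the frame of clip_center between -0.004 and 0.004 m and x of tube_center in the frame of clip_center between -0.004 and 0.004 m and y of tube_center in the frame of clip_center between -0.015 and 0.015 m and angle between the y axis of tube_center and the y axis of clip_center, either way round below 0.08 rad and linear speed of tube below 0.02 m/s); the robot touches nothing.
It fails at once if the petri dish is pushed more than 30 mm from where it was (distance of petri_dish from where it was at the start of the episode above 0.03 m).
It fails at once if the tape roll is pushed more than 30 mm from where it was (distance of tape_roll from where it was at the start of the episode above 0.03 m).
It fails at once if the timer is pushed more than 30 mm from where it was (distance of lab_timer from where it was at the start of the episode above 0.03 m).
It also fails if it takes over 40 s, if anything falls off the work surface, if the arm or the gripper's body presses on something with over 40 N, if the wrist force passes 120 N, or if a joint passes its speed limit or range.

## Working session

There is one attempt and no reset: what is moved stays moved. The work goes in short steps, Python scripts to look and compute and a tool call to move; the robot and the scene stay as the last step left them, time stands still between calls to the robot, and variables do not carry over. Pictures are saved under pics/ and viewed, at most 10 in all, crops included, and the job is handed in when it is done.

Besides the shell and the picture viewer there is one more tool, called after "Call:" by a JSON object that holds its "fn" and its "kwargs", one argument or row to a line. move_arm: Moves the arm, as the interface text tells. Its arguments: {"type":"object","properties":{"series":{"type":"array","items":{"type":"array","items":{"type":"array","items":{"type":"number"}}}}},"required":["series"]}

```bash
mkdir -p pics
cat > h.py <<'E'
import numpy as np, cv2
from bench import ctrl, camera, calibration, order, outline_of
def cloud(name, depth, cal=None):
    c=cal or calibration(name); K=np.array(c["intrinsics"]); R=cv2.Rodrigues(np.array(c["rvec"],float))[0]; t=np.array(c["tvec"],float).ravel()
    v,u=np.mgrid[:480,:640]
    P=np.stack([(u-K[0,2])/K[0,0]*depth,(v-K[1,2])/K[1,1]*depth,depth],-1)
    return (P-t)@R
def see(name, things, save=None):
    cal=calibration(name); im,d=camera(name); X=cloud(name,d,cal); out={}
    for th in things:
        r=outline_of(th,name)
        if r:
            m=r[0]["region"]&(d>0); out[th]=(X[m],m,r[0]["conf"],r[0]["bbox"])
            cv2.rectangle
    if save: cv2.imwrite("pics/"+save,im)
    return im,d,X,out
E
python3 - <<'E'
from h import *
o=ctrl.get_obs(); print(o["eef_pos"],o["eef_rot"])
ims=[]
for n in ("top","scene"):
    im,d,X,out=see(n,["tube","rocker","clip_left","petri_dish","tape_roll","lab_timer"])
    ims.append(cv2.resize(im,(400,300)))
    cv2.imwrite(f"pics/{n}.png",im)
    for k,(p,m,c,b) in out.items():
        print(n,k,round(c,2),np.round(b),np.round(np.median(p,0),3),np.round(np.percentile(p,2,axis=0),3),np.round(np.percentile(p,98,axis=0),3))
        if k in("tube","rocker"):
            q=p if k=="tube" else p[(p[:,2]>.03)&(p[:,2]<.05)]
            r=cv2.minAreaRect((q[:,:2]*1000).astype(np.float32)); print("rect",r)
E
```

```text
[0.21868719 0.53119361 0.23037428] [-3.56326140e-04  1.94149193e-01  9.80971615e-01 -8.09540002e-04]
top tube 0.68 [201. 237.  61.  18.] [0.493 0.24  0.026] [0.478 0.182 0.013] [0.511 0.296 0.031]
rect ((494.9082336425781, 243.32456970214844), (128.2410125732422, 31.900081634521484), 82.52808380126953)
top rocker 0.8 [333. 210.  75.  54.] [ 0.554 -0.034  0.045] [ 0.509 -0.108  0.028] [0.605 0.035 0.093]
rect ((554.8571166992188, -36.63441467285156), (108.91552734375, 148.6861114501953), 0.8254014253616333)
top clip_left 0.76 [333. 211.  75.  54.] [ 0.553 -0.034  0.045] [ 0.508 -0.108  0.   ] [0.606 0.037 0.093]
top petri_dish 0.69 [217. 181.  30.  28.] [0.619 0.212 0.013] [0.593 0.187 0.001] [0.646 0.237 0.018]
top tape_roll 0.58 [347. 300.  38.  35.] [ 0.371 -0.065  0.018] [ 0.34  -0.096 -0.001] [ 0.403 -0.031  0.022]
top lab_timer 0.58 [450. 268.  36.  34.] [ 0.441 -0.274  0.017] [ 0.408 -0.308  0.007] [ 0.475 -0.241  0.022]
scene tube 0.95 [281. 205.  29.  29.] [0.488 0.231 0.025] [ 0.476  0.18  -0.   ] [0.507 0.293 0.031]
rect ((496.5482482910156, 236.98709106445312), (121.71707153320312, 37.94309616088867), 84.06778717041016)
scene rocker 0.71 [364. 262.  73.  66.] [ 0.543 -0.06   0.045] [ 0.506 -0.111  0.008] [0.601 0.03  0.09 ]
rect ((553.0945434570312, -37.07122039794922), (111.7242202758789, 151.3574981689453), 1.7305612564086914)
scene clip_left 0.72 [292. 304.  38.  30.] [ 0.368 -0.068  0.018] [ 0.337 -0.096  0.003] [ 0.4   -0.035  0.021]
scene petri_dish 0.76 [327. 197.  23.  15.] [0.614 0.207 0.014] [0.591 0.186 0.001] [0.64  0.237 0.018]
scene tape_roll 0.74 [293. 306.  37.  32.] [ 0.368 -0.068  0.018] [ 0.337 -0.096  0.002] [ 0.399 -0.033  0.021]
scene lab_timer 0.92 [380. 370.  42.  36.] [ 0.437 -0.282  0.017] [ 0.404 -0.313  0.001] [ 0.472 -0.245  0.021]
```

View pics/top.png

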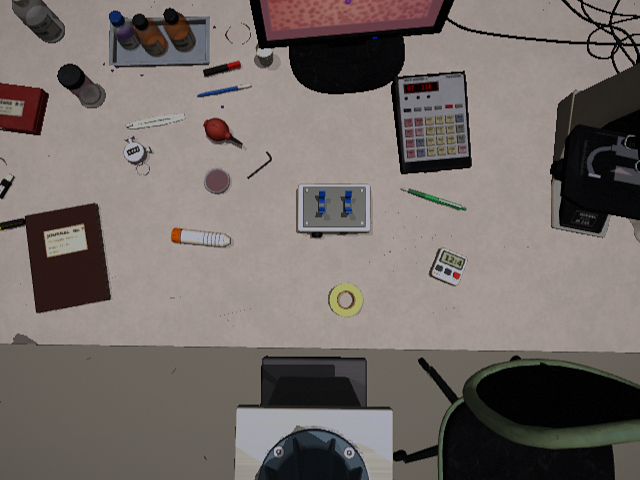

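View pics/scene.png

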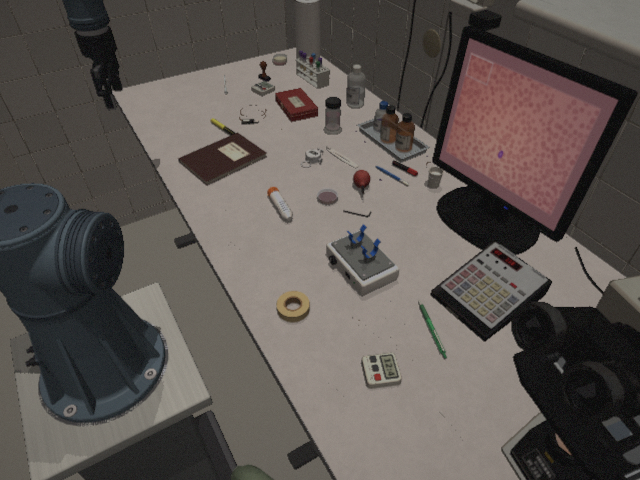

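The top view shows the tube at (201,237) with its cap to the left (+y). The rocker is at (333,210), nearly square to the world axes, and the bystanders are clear of it. I'll move above the tube first.

Call:
{"fn": "move_arm", "kwargs": {
  "series": [
    [[1, -37, -16, 5, 0.12], [1, -73, -33, 10, 0.25], [1, -110, -49, 15, 0.37], [1, -146, -66, 20, 0.5], [1, -183, -82, 25, 0.62], [1, -220, -98, 30, 0.74], [1, -256, -115, 35, 0.87], [1, -293, -131, 40, 0.99], [1, -330, -148, 45, 1.12], [1, -366, -164, 50, 1.24]]
  ]
}}

```text
time_s: 1.53
eef_pos: [0.4963, 0.2388, 0.1813]
eef_rot: [0.0, 0.73, 0.683, 0.0]
wrist_force: [0.8, 0.7, 0.8]
opening: 0.999
grasp_force: 0.0
```

Call:
{"fn": "move_arm", "kwargs": {
  "series": [
    [[1, 0, 0, 0, 0.07], [1, 0, 0, 0, 0.07], [1, 0, 0, 0, 0.07], [1, 0, 0, 0, 0.07], [1, 0, 0, 0, 0.07], [1, 0, 0, 0, 0.07], [1, 0, 0, 0, 0.07], [1, 0, 0, 0, 0.07], [1, 0, 0, 0, 0.07], [1, 0, 0, 0, 0.07]]
  ]
}}

```text
time_s: 2.37
eef_pos: [0.4948, 0.2408, 0.1813]
eef_rot: [0.0, 0.751, 0.66, 0.0]
wrist_force: [-0.1, 0.2, 0.6]
opening: 1.0
grasp_force: 0.0
```

```bash
cat >> h.py <<'E'
def tool():
    from scipy.spatial.transform import Rotation as Ro
    o=ctrl.get_obs(); q=np.array(o["eef_rot"]); return np.array(o["eef_pos"]),Ro.from_quat(q[[1,2,3,0]]).as_matrix(),o
E
python3 - <<'E'
from h import *
p,R,o=tool(); print(p,R,o["time_s"])
im,d,X,out=see("wrist",["tube"],"w1.png")
P,m,c,b=out["tube"]; print(c,b,np.unique(m[0]),P.min(0),P.max(0))
Q=P[P[:,2]>.008]
r=cv2.minAreaRect((Q[:,:2]*1000).astype(np.float32)); print(r)
top=P[P[:,2]>np.percentile(P[:,2],97)-.003]; print("zmax",np.percentile(P[:,2],97)); print(cv2.fitLine((top[:,:2]*1000).astype(np.float32),cv2.DIST_HUBER,0,.01,.01).ravel())
E
```

```text
[0.49484278 0.24081841 0.18132325] [[ 1.29044818e-01  9.91638761e-01  5.31610821e-05]
 [ 9.91638762e-01 -1.29044818e-01 -1.29710475e-05]
 [-6.00243131e-06  5.43904362e-05 -9.99999999e-01]] 2.3667
0.62 [317.2, 214.7, 42.8, 150.8] [False] [ 0.475291    0.18043249 -0.00114158] [0.51343258 0.30069547 0.0315836 ]
((493.44488525390625, 240.12838745117188), (119.42375946044922, 30.507699966430664), 84.46002197265625)
zmax 0.029714493983183352
[9.4941765e-02 9.9548280e-01 4.9429639e+02 2.4752534e+02]
```

View pics/w1.png

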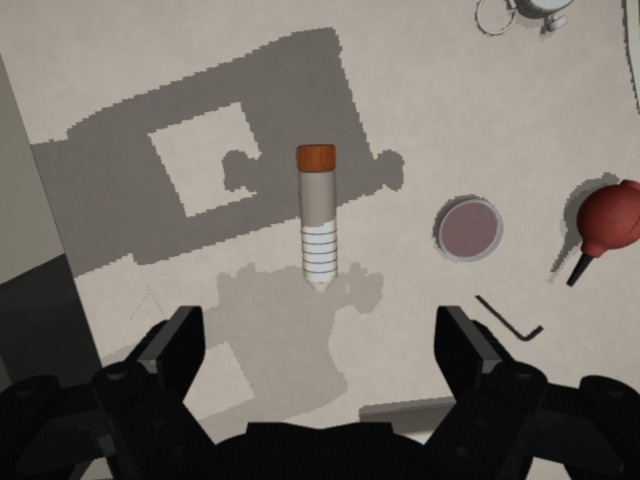

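Tube axis is at (0.4936, 0.240), and the tool is well aligned with it. I'll descend and grasp.

Call:
{"fn": "move_arm", "kwargs": {
  "series": [
    [[1, -1, -1, 35, -0.034], [1, -1, -1, 70, -0.034], [1, -1, -1, 105, -0.034], [1, -1, -1, 135, -0.034], [1, -1, -1, 160, -0.034], [1, -1, -1, 170, -0.034], [1, -1, -1, 176, -0.034], [1, -1, -1, 176, -0.034], [0, -1, -1, 176, -0.034], [0, -1, -1, 176, -0.034]]
  ]
}}

```text
time_s: 3.3
eef_pos: [0.4954, 0.2402, 0.0071]
eef_rot: [0.001, 0.74, 0.672, 0.001]
wrist_force: [0.4, 0.3, -0.8]
opening: 0.748
grasp_force: 0.0
```

Call:
{"fn": "move_arm", "kwargs": {
  "series": [
    [[0, 0, 0, 0, 0], [0, 0, 0, 0, 0], [0, 0, 0, 0, 0], [0, 0, 0, 0, 0], [0, 0, 0, 0, 0], [0, 0, 0, 0, 0], [0, 0, 0, 0, 0], [0, 0, 0, 0, 0], [0, 0, 0, 0, 0], [0, 0, 0, 0, 0]]
  ]
}}

```text
time_s: 4.13
eef_pos: [0.4948, 0.24, 0.0066]
eef_rot: [0.001, 0.74, 0.672, 0.001]
wrist_force: [-1.2, -0.8, 4.8]
opening: 0.316
grasp_force: 58.8
```

Call:
{"fn": "move_arm", "kwargs": {
  "series": [
    [[0, 0, 0, -30, 0], [0, 0, 0, -70, 0], [0, 0, 0, -110, 0], [0, 0, 0, -150, 0], [0, -20, 5, -175, -0.02], [0, -55, 14, -185, -0.05], [0, -95, 24, -185, -0.08], [0, -135, 34, -185, -0.095], [0, -175, 44, -185, -0.095], [0, -210, 52, -185, -0.095]]
  ]
}}

```text
time_s: 4.97
eef_pos: [0.5255, 0.0234, 0.1909]
eef_rot: [0.001, 0.707, 0.707, 0.0]
wrist_force: [1.6, -0.3, 0.0]
opening: 0.318
grasp_force: 59.4
```

Call:
{"fn": "move_arm", "kwargs": {
  "series": [
    [[0, -38, 6, 0, 0], [0, -76, 12, 0, 0], [0, -112, 18, 0, 0], [0, -140, 22, 0, 0], [0, -155, 24, 0, 0], [0, -160, 25, 0, 0], [0, -160, 25, 0, 0], [0, -160, 25, 0, 0], [0, -160, 25, 0, 0], [0, -160, 25, 0, 0]]
  ]
}}

```text
time_s: 5.8
eef_pos: [0.5502, -0.1326, 0.1903]
eef_rot: [-0.0, 0.707, 0.707, 0.0]
wrist_force: [0.9, 0.6, -1.0]
opening: 0.313
grasp_force: 59.4
```

Run:
```python
from h import *
p,R,o=tool(); print(p,R.round(4),o["time_s"],o["opening"],o["grasp_force"],o["wrist_force"])
im,d,X,out=see("wrist",["rocker","clip_left","tube"],"w2.png")
for k,(P,m,c,b) in out.items(): print(k,c,b,P.mean(0))
hsv=cv2.cvtColor(im,cv2.COLOR_BGR2HSV)
m=((hsv[...,0]>95)&(hsv[...,0]<125)&(hsv[...,1]>120)&(d>0)&(X[...,2]>.06)&(X[...,2]<.11))
n,l,s,c=cv2.connectedComponentsWithStats(m.astype(np.uint8))
for i in range(1,n):
    if s[i,4]>60:
        P=X[l==i]; print(s[i],c[i],P.min(0).round(4),P.max(0).round(4),P.mean(0).round(4))
P=X[m]; print("blue",cv2.minAreaRect((P[:,:2]*1000).astype(np.float32)))
P=out["rocker"][0]
for a,b in((.036,.043),(.043,.049)):
    q=P[(P[:,2]>a)&(P[:,2]<b)]; print(a,cv2.minAreaRect((q[:,:2]*1000).astype(np.float32)))
P,mm,c,b=out.get("tube",(None,)*4)
if P is not None:
    print("tube",P.min(0),P.max(0),cv2.minAreaRect((P[:,:2]*1000).astype(np.float32)))
```

```text
[ 0.55023194 -0.13261334  0.19030101] [[-1.e-03  1.e+00 -2.e-04]
 [ 1.e+00  1.e-03  4.e-04]
 [ 4.e-04 -2.e-04 -1.e+00]] 5.8 0.3127056257171581 59.42891299724579 [ 0.92450577  0.63548214 -1.02590174]
rocker 0.82 [327.8, 98.1, 159.2, 194.9] [ 0.55713689 -0.0333147   0.04932056]
clip_left 0.74 [321.9, 96.8, 159.5, 191.6] [ 0.55696949 -0.03347529  0.04921957]
tube 0.96 [320.7, 292.6, 92.0, 273.1] [ 0.54940586 -0.11564314  0.20810325]
[338  15  35  37 805] [355.58757764  34.23354037] [ 0.5611 -0.0151  0.0601] [ 0.5783 -0.0031  0.0997] [ 0.5702 -0.0094  0.0814]
[294  16  32  36 767] [308.82920469  34.84485007] [ 0.5355 -0.0154  0.0609] [ 0.553  -0.0036  0.0995] [ 0.5436 -0.0099  0.0823]
[296 117  30  21 575] [310.42434783 127.1773913 ] [ 0.5359 -0.0669  0.062 ] [ 0.5533 -0.0553  0.0998] [ 0.5442 -0.0612  0.0828]
[337 116  34  22 661] [353.7806354  126.67170953] [ 0.5612 -0.0668  0.0603] [ 0.5791 -0.055   0.0995] [ 0.5705 -0.0609  0.0808]
blue ((557.0863037109375, -35.19525909423828), (43.173805236816406, 63.617977142333984), 0.841901421546936)
0.036 ((557.4969482421875, -43.96192932128906), (98.86455535888672, 130.34976196289062), 0.6887251138687134)
0.043 ((557.5479736328125, -39.88777160644531), (84.25370025634766, 117.9957275390625), 0.5257186889648438)
tube [ 0.51105627 -0.34800552 -0.00153696] [ 0.58845599 -0.072507    0.26502289] ((548.9989013671875, -210.0410919189453), (275.2493896484375, 77.41342163085938), 89.48893737792969)
```

View pics/w2.png

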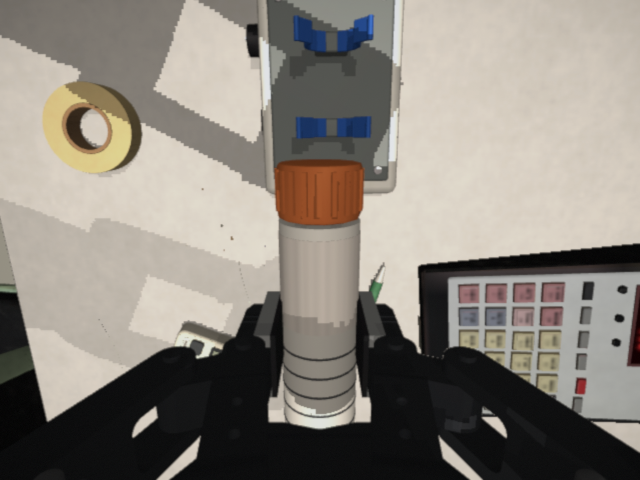

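The clips are at (333,34) and (333,127), and the tube hangs straight between the fingers at column 320. Next I'll measure the tube's position in the hand with the same camera.

Run:
```python
from h import *
im,d,X,out=see("wrist",["tube"])
P,m,c,b=out["tube"]
v,u=np.mgrid[:480,:640]
q=X[(v>165)&(v<290)&(u>270)&(u<370)&(d>0)&(X[...,2]>.175)]
print(q.min(0),q.max(0))
from scipy.optimize import least_squares
# cylinder fit radius 14.5: x=a+b*y, z=c+e*y
f=lambda s:np.hypot(q[:,0]-s[0]-s[1]*(q[:,1]+.1),q[:,2]-s[2]-s[3]*(q[:,1]+.1))-.0145
r=least_squares(f,[.55,0,.2,0],loss="soft_l1",f_scale=.0005); print(r.x,np.abs(r.fun).mean())
for y in np.arange(-.13,-.06,.01):
    w=q[abs(q[:,1]-y)<.003]; 
    if len(w): print(y.round(3),w[:,0].min(),w[:,0].max(),w[:,2].max(),len(w))
```

```text
[ 0.53415404 -0.11921478  0.1965546 ] [ 0.56490517 -0.07380523  0.2149019 ]
[ 5.49549785e-01 -1.97713276e-03  1.98262333e-01 -3.64314201e-04] 0.0005172902291695285
-0.12 0.5350926725133128 0.5636102975273042 0.20602230687248882 27
-0.11 0.5353832579093926 0.5638875414958193 0.2139369167749043 1328
-0.1 0.5352614685442927 0.5641436151955933 0.21445740402871555 1422
-0.09 0.5347300887571635 0.5648654700391307 0.21457925954721552 1273
-0.08 0.5341900801594421 0.5649051713143859 0.21490189719391917 1684
```

Call:
{"fn": "move_arm", "kwargs": {
  "series": [
    [[0, 30, 4, 0, -0.01], [0, 65, 7.5, 0, -0.01], [0, 90, 7.5, 0, -0.01], [0, 98.5, 7.5, 10, -0.01], [0, 98.5, 7.5, 35, -0.01], [0, 98.5, 7.5, 60, -0.01], [0, 98.5, 7.5, 75, -0.01], [0, 98.5, 7.5, 84, -0.01], [0, 98.5, 7.5, 84, -0.01], [0, 98.5, 7.5, 84, -0.01]]
  ]
}}

```text
time_s: 6.93
eef_pos: [0.5579, -0.0361, 0.1062]
eef_rot: [-0.0, 0.704, 0.71, -0.0]
wrist_force: [0.8, -0.1, 1.0]
opening: 0.315
grasp_force: 59.4
```

Run:
```python
from h import *
p,R,o=tool(); print(p,R.round(4),o["time_s"],o["wrist_force"])
im,d,X,out=see("wrist",[],"w3.png")
hsv=cv2.cvtColor(im,cv2.COLOR_BGR2HSV)
m=((hsv[...,0]>95)&(hsv[...,0]<125)&(hsv[...,1]>120)&(d>0)&(X[...,2]>.06)&(X[...,2]<.11))
n,l,s,c=cv2.connectedComponentsWithStats(m.astype(np.uint8))
for i in range(1,n):
    if s[i,4]>40:
        P=X[l==i]; print(s[i],P.min(0).round(4),P.max(0).round(4))
```

```text
[ 0.55789494 -0.03614807  0.10617178] [[-8.7e-03  1.0e+00 -5.0e-04]
 [ 1.0e+00  8.7e-03  0.0e+00]
 [ 0.0e+00 -5.0e-04 -1.0e+00]] 6.9333 [ 0.76473199 -0.05810305  1.00377141]
[266 224  12  31 328] [ 0.5352 -0.0152  0.0933] [ 0.5397 -0.0027  0.1003]
[360 224  13  31 341] [ 0.5738 -0.0146  0.0932] [ 0.5785 -0.0024  0.0997]
```

View pics/w3.png

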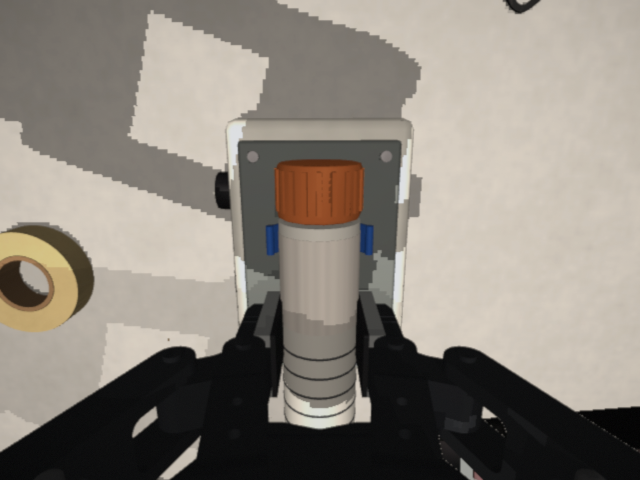

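The tube (column 320) sits centred between the blue jaws (266 to 373, so centre 319.5). I'll press down now.

Call:
{"fn": "move_arm", "kwargs": {
  "series": [
    [[0, 0, 0, 5, 0], [0, 0, 0, 9, 0], [0, 0, 0, 12, 0], [0, 0, 0, 15, 0], [0, 0, 0, 18, 0], [0, 0, 0, 21, 0], [0, 0, 0, 23, 0], [0, 0, 0, 25, 0], [0, 0, 0, 27, 0], [0, 0, 0, 27, 0]]
  ]
}}

```text
time_s: 7.82
eef_pos: [0.5586, -0.0361, 0.0803]
eef_rot: [0.001, 0.704, 0.71, 0.0]
wrist_force: [-1.8, -1.3, 6.2]
opening: 0.311
grasp_force: 60.2
```

Call:
{"fn": "move_arm", "kwargs": {
  "series": [
    [[0, 0, 0, 2, 0], [0, 0, 0, 4, 0], [0, 0, 0, 6, 0], [0, 0, 0, 7, 0], [0, 0, 0, 8, 0], [0, 0, 0, 9, 0], [0, 0, 0, 9, 0], [0, 0, 0, 9, 0], [0, 0, 0, 9, 0], [0, 0, 0, 9, 0]]
  ]
}}

```text
time_s: 8.65
eef_pos: [0.5579, -0.0357, 0.0699]
eef_rot: [-0.0, 0.704, 0.71, 0.0]
wrist_force: [1.9, -0.0, -4.0]
opening: 0.317
grasp_force: 59.3
```

Call:
{"fn": "move_arm", "kwargs": {
  "series": [
    [[0.8, 0, 0, 0, 0], [0.8, 0, 0, 0, 0], [0.8, 0, 0, 0, 0], [0.8, 0, 0, 0, 0], [0.8, 0, 0, 0, 0], [0.8, 0, 0, -5, 0], [0.8, 0, 0, -25, 0], [0.8, 0, 0, -60, 0], [0.8, 0, 0, -90, 0], [0.8, 0, 0, -100, 0]]
  ]
}}

```text
time_s: 9.48
eef_pos: [0.5605, -0.0364, 0.1758]
eef_rot: [0.003, 0.704, 0.71, 0.002]
wrist_force: [2.2, -0.3, 0.1]
opening: 0.801
grasp_force: 0.0
```

Call:
{"fn": "move_arm", "kwargs": {
  "series": [
    [[0.8, -30, 0, 0, 0], [0.8, -60, 0, 0, 0], [0.8, -80, 0, 0, 0], [0.8, -90, 0, 0, 0], [0.8, -90, 0, 0, 0], [0.8, -90, 0, 0, 0], [0.8, -90, 0, 0, 0], [0.8, -90, 0, 0, 0], [0.8, -90, 0, 0, 0], [0.8, -90, 0, 0, 0]]
  ]
}}

```text
time_s: 10.32
eef_pos: [0.5588, -0.1249, 0.1703]
eef_rot: [-0.0, 0.703, 0.711, 0.0]
wrist_force: [-0.6, -0.2, 0.1]
opening: 0.8
grasp_force: 0.0
```

Run:
```python
from h import *
from scipy.optimize import least_squares
p,R,o=tool(); print(p,o["time_s"],o["wrist_force"],o["opening"])
im,d,X,out=see("wrist",["tube"],"w4.png")
P,m,c,b=out["tube"]; print(c,b)
q=P[(P[:,2]>.079)&(P[:,2]<.12)]; print(q.min(0),q.max(0))
q=q[(q[:,1]<np.percentile(q[:,1],99)-.003)&(q[:,1]>-.075)]
f=lambda s:np.hypot(q[:,0]-s[0]-s[1]*(q[:,1]+.035),q[:,2]-s[2]-s[3]*(q[:,1]+.035))-.0145
r=least_squares(f,[.557,0,.08,0],loss="soft_l1",f_scale=.0005); print(r.x,np.abs(r.fun).mean())
hsv=cv2.cvtColor(im,cv2.COLOR_BGR2HSV)
m=((hsv[...,0]>95)&(hsv[...,0]<125)&(hsv[...,1]>120)&(d>0)&(X[...,2]>.06)&(X[...,2]<.11))
n,l,s,c=cv2.connectedComponentsWithStats(m.astype(np.uint8))
for i in range(1,n):
    if s[i,4]>40:
        P=X[l==i]; print(s[i],P.min(0).round(4),P.max(0).round(4))
```

```text
[ 0.55876447 -0.12489378  0.17028312] 10.3167 [-0.58275063 -0.24004189  0.12331842] 0.8000581731424696
0.57 [319.8, 100.3, 60.3, 200.7]
[ 0.54228002 -0.0955035   0.07900869] [0.57208884 0.01022293 0.09429164]
[ 0.55733666 -0.01116717  0.07721084  0.00147877] 0.000468365827689627
[276  21  21  35 525] [ 0.5353 -0.0154  0.0754] [ 0.5448 -0.0034  0.0999]
[343  21  20  35 520] [ 0.5691 -0.0151  0.0745] [ 0.5784 -0.003   0.0999]
[280 131  19  23 399] [ 0.5361 -0.0673  0.0842] [ 0.5455 -0.0557  0.099 ]
[341 131  19  22 398] [ 0.5694 -0.0671  0.0838] [ 0.5789 -0.0553  0.0991]
```

View pics/w4.png

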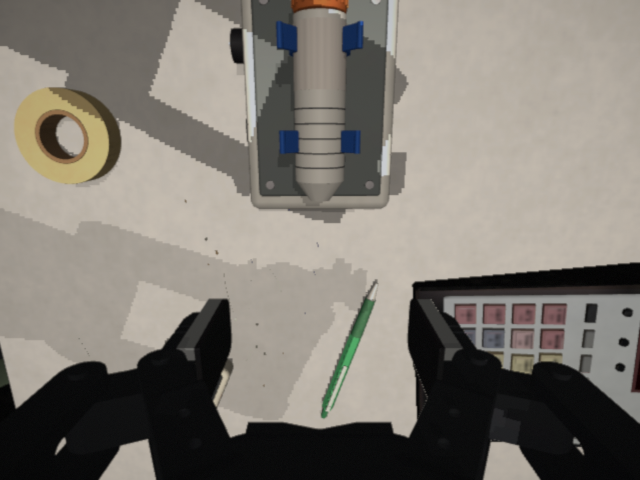

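The tube sits in both clips (blue jaws at rows 35 and 142). Its axis is at z 0.0772 against a target of 0.0775, x is centred, and the tilt is near zero. The tip is at y -0.0955, which puts the centre at about -0.0355. The gripper is clear.

```bash
python3 -c "
from bench import order
print(order.hand_in())"
```

```text
the job is handed in; nothing more can be done
None
```

The tube is snapped fully home in both clips and centred to within about 1 mm by the wrist camera; the petri dish, tape roll and timer were not touched, and the job was handed in at about 10 s (no verdict was returned).

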